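# Clamp a heat-sink bar in the quick-release bench fixture

### The arm

A 7-joint arm with a two-finger parallel gripper is mounted at the origin on the work surface. World frame = base frame: x ahead of the robot, y to its left, z up, the work surface at z = 0. Lengths are in m, angles in rad, forces in N, time in s.
With the tool pointing down it reaches from about 0.425 to 0.925 m from the base axis. Payload 6.8 kg.
Tool frame: the origin (TCP) lies at the very end of the fingers, on their centre line; the grasp point (between the pads) lies 19 mm behind it; z points along the fingers, y is the line along which they close (so a half turn about z gives the same grasp; the last joint's range is limited). The gripper opens to 85 mm and grips with 20 to 120 N. Pads are 22 mm wide; open, the fingers measure 114 mm over their backs; the gripper's body (76 mm by 85 mm) begins 54 mm behind the grasp point. The pads swing forward as they close: fully open they stand 13 mm farther back than shut.
Start: joints at [1.076, 0.477, 0.022, 1.555, -0.011, 1.109, -0.083], TCP at [0.255, -0.625, 0.231] pointing down, gripper open.
Joint ranges: [-2.96, 2.96], [-0.34, 2.1], [-1.41, 1.46], [0.24, 2.44], [-1.37, 4.51], [0.17, 1.92], [-2.96, 2.96]. Speed limits (rad/s): [2.39, 2.39, 3.14, 3.14, 3.14, 3.14, 3.14].

### API

Orientations are given as a unit quaternion [w, x, y, z].
In Python, from station import bot gives the robot as it stands.
- The arm moves only by the tool jog_arm, never from a script. Its argument "motion" is a list of rows, each a list of 7 numbers: the turn, a rotation vector about the tool's x, y, z in rad, then the shift along the tool's x, y, z in mm, then the finger opening in mm, from 0 to 85.4. A call has 1 to 10 rows; each row is the pose to reach, as a shift and turn from the pose commanded when the call began, along the tool's axes at that moment; what a row does not reach only later rows make up. A row lasts 1/8 s, in which the tool goes at most 62.5 mm and 10.7 degrees, less where a joint would pass 70% of its speed; a pose out of reach is approached as far as the arm can. A call with a gripper value outside its range is refused whole. The fingers move at their own pace and stop on an object; "grip_force" is the grip in N (left out, the last holds). Time passes only in rows, so rows that repeat a pose let the fingers close. It gives the time, the measured TCP pose, the force, the opening and the grip force at its end, in the units of the state.
- bot.get_obs(): the state, without advancing time (a new reading comes with each control period).
- bot.read_camera(name): name is "scene" or "top" or "wrist"; returns a dict with "pixels" (420x560x3 uint8, red, green, blue), "camera_matrix" (3x3 intrinsics, pixels), "distortion" ([k1, k2, p1, p2, k3] as OpenCV has them; the pictures are not rectified), "T" (4x4, takes a point from camera to world coordinates); the wrist camera has in their place "tool_from_camera" (4x4, takes a point from camera to tool coordinates, whose origin is the TCP and whose axes are the flange's). Camera axes: x right, y down, z forward; pixel columns grow to the right and rows downward; lengths in m; the calibration is good to about 2 mm. A picture is of the moment at which its call begins: read the wrist's pose just before it. There is no depth.
- bot.hand_in(): hands the job in; it is judged then, once.
Trained networks look in a picture, given as the dict that the camera call returned (one of the last four; its "shot" number tells which), for a name from the list of things; names that differ only in an ending like _2 or _b are one class to them, and where a whole thing is asked for, a point or a joint stands for the part that bears it (a point fixed in the world has none). Each returns a list of dicts, best first, with "score" (0 to 1); they miss things now and then, are a little off and sometimes report something else, mostly with a low value. They report only what shows in the picture. A call takes as long as a camera call. They do not tell look-alikes from the thing itself.
- bot.spot_in(thing, picture): "xy" ([column, row] in pixels, amid what is visible of it).
- bot.tip_of(thing, picture): "xy" ([column, row] in pixels: a listed point, or the origin of a listed thing).
The state is a dict: "t": time; "q": joint angles; "joint_vel": joint speeds; "joint_torque": joint torques, N m; "eef_pos": TCP position; "tool_rot": TCP orientation; "contact_force": force on the tool from outside, world axes, zero at the start; "torque": the same for the moment, N m; "gripper_width": opening from 0.0 (shut) to 1.0 (fully open); "grasp_force": force on a finger pad.
Only numpy, scipy, OpenCV 4.12 (cv2) and the standard library are available. Lean on these libraries where they do the work, as an engineer would, in place of code of your own. Each camera call takes 0.05 s, during which the arm holds its last target. There are 200 camera calls.

### The job

Take the finned heat-sink bar out of its stand, lay it on the fixture's deck in front of the guide rails, then take it again by its outer end and slide it between the rails, under the raised clamp foot, fully home against the column. Screw the adjuster nut down (clockwise from above) until the cam lever meets firm resistance about midway through its swing, then close the lever fully so that the bar stays clamped. Finally let go of everything, leaving the other things on the bench where they are.

Things in the scene. Friction and masses are not known exactly. Their poses are not given: they have to be found in the camera images.
- heatsink: finned aluminium heat-sink bar, 160 long (its x) x 50 wide (y) x 40 high (z) mm, 0.3 to 0.55 kg, both ends alike, flat sides. Origin: centre of its underside. It starts lying in the stand, fins up
- stand: low black saddle stand, fixed, 180 x 100 mm, floor 8 mm thick. Four cheeks 36 mm high stand 3 mm beside the bar along both its end parts (40 to 85 mm from the middle), so it can be gripped only across its middle, where 80 mm along x are free. Origin: centre of its underside; x along the bar
- fixture: clamp fixture, fixed. Origin at bench height on its centre line. Deck top at z = 15 mm, 90 wide, x = -190 to +115 mm. The bar goes in lengthwise along +x between two rails (25 mm high, inner faces y = -27, +27 mm, x = -45 to 55 mm, flared lead-ins to x = -60) up to the grey column's face at x = 60 mm, the stop. Home, 40 mm of bar stick out clear. Column head: top z = 115 mm, nut at -y, lever at +y
- home (a point): point on the deck where the centre of the bar's underside is when the bar is fully home: fixture frame (-20, 0, 15) mm
- foot_sole (a point): centre of the underside of the rubber clamp foot (30 x 26 mm), at fixture x = +30 mm, y = 0. Its arm comes out of the column and is about 35 mm thick with the foot. It presses straight down on the top of the bar (55 mm above the bench) when lowered. Nut and lever both lower it
- foot (a joint): how far the foot is pushed up against its stiff spring (15 N per mm), in m: 0 = not pressing. A bar clamped just right (lever resists from the middle of its swing) gives about 0.0043 with the lever closed; 0.002 to 0.0068 is a good clamp
- nut (a joint): black knurled round adjuster nut, vertical axis, 54 mm across, 30 mm high (z = 128 to 158 mm), on the head. Angle in rad, range 0 to 3.9, growing clockwise seen from above; each rad lowers the foot by 4 mm. It starts backed off too far (0 to 1.4), needs about 0.45 N m and stays where it is left
- nut_grip (a point): point on the nut's axis at the height to grip it: fixture frame (85, -60, 145) mm
- lever (a joint): cam lever, steel bar 16 mm wide (fixture x), 12 thick, 106 mm from pivot to tip. Rad: 0 = upright, open; swings down towards fixture +y to 1.5 = closed, nearly level. Starts at 0 to 0.25. Lowers the foot evenly, 10 mm over the whole swing (middle: 0.75). Free it closes with about 1.5 N at the tip; pressing the bar, up to 8 N. Self-locking: it stays where left; re-opening takes some 11 N at the tip
- lever_pivot (a point): the lever's pivot axis (along fixture x): fixture frame (85, 45, 142) mm with the nut at 0; it goes down with the nut, 4 mm per rad
- lever_end (a point): point on the lever's middle line, 85 mm from the pivot, a good place to push it down with closed fingers
- spool: bystander: red solder spool, 64 mm across, 35 mm high
- bit_case: bystander: flat black tool case, 100 x 150 x 30 mm
- flux_bottle: bystander: small amber bottle, 36 mm across, 75 mm high
- screwdriver: bystander: screwdriver lying on the bench, 170 mm long
There are look-alikes about, which are no part of the job. There is more than one size of the heatsink; the job needs the middle-sized.

How it is judged:
On the way, in this order (a step that is already met when the one before it is completed fails the run):
1. the bar is slid fully home under the foot (within 4 mm) while the lever is still open (under 1.1 rad) and the foot does not press (distance between heatsink and home below 0.004 m and angle between the x axis of heatsink and the x axis of fixture, either way round below 0.06 rad and value of joint lever below 1.1 rad and value of joint foot below 0.001 m), for 0.2 s.
2. with the lever in the middle part of its swing (0.35 to 1.15 rad) the foot begins to press on the bar (spring pushed in by 0.2 to 5 mm) (value of joint lever between 0.35 and 1.15 rad and value of joint foot between 0.0002 and 0.005 m and contact force between foot and heatsink above 1 N).
At the end, for the whole second after the job is handed in: the bar lies home in the fixture (within 6 mm, within 0.06 rad of the rails' direction) and at rest, the lever is closed (over 1.4 rad), and the foot presses on the bar (over 20 N) with its spring pushed in by 2 to 6.8 mm (distance between heatsink and home below 0.006 m and angle between the x axis of heatsink and the x axis of fixture, either way round below 0.06 rad and value of joint lever above 1.4 rad and value of joint foot between 0.002 and 0.0068 m and contact force between foot and heatsink above 20 N and linear speed of heatsink below 0.02 m/s); the robot touches nothing.
It fails at once if a bystander is pushed more than 30 mm (distance of any of spool, bit_case, flux_bottle, screwdriver from where it was at the start of the episode above 0.03 m).
It also fails if it takes over 70 s, if anything falls off the work surface, if the arm or the gripper's body presses on something with over 40 N, if the wrist force passes 120 N, or if a joint passes its speed limit or range.

## Working session

There is one attempt and no reset: what is moved stays moved. The work goes in short steps, Python scripts to look and compute and a tool call to move; the robot and the scene stay as the last step left them, time stands still between calls to the robot, and variables do not carry over. Pictures are saved under pics/ and viewed, at most 10 in all, crops included, and the job is handed in when it is done.

Besides the shell and the picture viewer there is one more tool, called as name([rows], argument=value, ...), one row to a line, values as JSON. jog_arm: Moves the arm, as the interface text tells. Its arguments: {"type":"object","properties":{"motion":{"type":"array"},"grip_force":{"type":"number"}},"required":["motion"]}

```bash
mkdir -p pics; ls; cat > h.py <<'E'
import numpy as np, cv2
from scipy.spatial.transform import Rotation as R
from station import bot
def rot(o):
    q=o["tool_rot"]; return R.from_quat([q[1],q[2],q[3],q[0]])
def camT(name,p,o=None):
    if name!="wrist": return np.array(p["T"])
    T=np.eye(4);T[:3,:3]=rot(o).as_matrix();T[:3,3]=o["eef_pos"]
    return T@np.array(p["tool_from_camera"])
def ray(p,T,xy):
    n=cv2.undistortPoints(np.array([[xy]],float),np.array(p["camera_matrix"]),np.array(p["distortion"]))[0,0]
    return T[:3,3],T[:3,:3]@np.array([n[0],n[1],1.])
def onz(p,T,xy,z):
    c,d=ray(p,T,xy); return c+d*(z-c[2])/d[2]
def proj(p,T,X):
    Ti=np.linalg.inv(T); r,_=cv2.Rodrigues(Ti[:3,:3])
    return cv2.projectPoints(np.atleast_2d(np.array(X,float)),r,Ti[:3,3],np.array(p["camera_matrix"]),np.array(p["distortion"]))[0][:,0]
def save(p,f,s=1): cv2.imwrite("pics/"+f,cv2.resize(p["pixels"][:,:,::-1],None,fx=s,fy=s,interpolation=cv2.INTER_CUBIC))
E
python3 - <<'E'
from h import *
np.set_printoptions(precision=3,suppress=True)
o=bot.get_obs();print(o)
for n in ("top","scene"):
    p=bot.read_camera(n);T=camT(n,p);save(p,n+"0.png",1.4);print(n,T)
    for th,z in (("heatsink",.008),("stand",0),("fixture",0),("home",.015),("foot_sole",.065),("nut_grip",.145),("lever_pivot",.142),("lever_end",.22),("spool",.0),("bit_case",0),("flux_bottle",0),("screwdriver",0)):
        for d in bot.tip_of(th,p)[:4]: print(th,round(d["score"],2),np.array(d["xy"]).round(),onz(p,T,d["xy"],z))
E
```

```text
pics
{'t': 0.0, 'q': array([ 1.076,  0.478,  0.022,  1.556, -0.012,  1.109, -0.083]), 'joint_vel': array([ 0.001,  0.001,  0.001, -0.001,  0.   , -0.   ,  0.   ]), 'joint_torque': array([  0.   , -59.646,   1.608, -28.119,   0.012,   0.009,   0.   ]), 'eef_pos': array([ 0.254, -0.625,  0.23 ]), 'tool_rot': array([-0.001,  0.981,  0.192, -0.   ]), 'contact_force': array([-0.44 ,  0.375,  0.848]), 'torque': array([ 0.034,  0.007, -0.009]), 'grasp_force': 0.0, 'gripper_width': 1.0016155119430104}
top [[ 0.025 -0.986  0.162  0.292]
 [-1.    -0.024  0.007  0.045]
 [-0.003 -0.162 -0.987  1.552]
 [ 0.     0.     0.     1.   ]]
heatsink 0.97 [206. 221.] [0.511 0.308 0.008]
heatsink 0.81 [203. 288.] [0.291 0.307 0.008]
heatsink 0.67 [130. 232.] [0.468 0.56  0.008]
stand 0.79 [207. 220.] [0.517 0.305 0.   ]
fixture 0.94 [318. 213.] [ 0.549 -0.064  0.   ]
home 0.93 [310. 213.] [ 0.546 -0.035  0.015]
foot_sole 0.63 [328. 213.] [ 0.539 -0.093  0.065]
nut_grip 0.64 [343. 234.] [ 0.464 -0.129  0.145]
lever_pivot 0.86 [350. 200.] [ 0.568 -0.153  0.142]
lever_end 0.5 [354. 197.] [ 0.562 -0.152  0.22 
[... 677 characters left out ...]
30.] [0.515 0.301 0.   ]
fixture 0.67 [237. 232.] [ 0.533 -0.064  0.   ]
home 0.65 [244. 233.] [ 0.542 -0.04   0.015]
home 0.48 [238. 234.] [ 0.546 -0.058  0.015]
foot_sole 0.56 [200. 222.] [ 0.534 -0.174  0.065]
foot_sole 0.51 [227. 223.] [ 0.534 -0.09   0.065]
nut_grip 0.57 [214. 190.] [ 0.466 -0.128  0.145]
lever_pivot 0.6 [199. 222.] [ 0.572 -0.162  0.142]
lever_end 0.68 [197. 207.] [ 0.567 -0.154  0.22 ]
spool 0.65 [276. 308.] [0.777 0.069 0.   ]
bit_case 0.73 [121. 249.] [ 0.603 -0.434  0.   ]
flux_bottle 0.69 [352. 231.] [0.518 0.307 0.   ]
flux_bottle 0.64 [392. 277.] [0.673 0.42  0.   ]
screwdriver 0.73 [352. 230.] [0.513 0.306 0.   ]
screwdriver 0.52 [343. 289.] [0.716 0.268 0.   ]
```

View pics/top0.png

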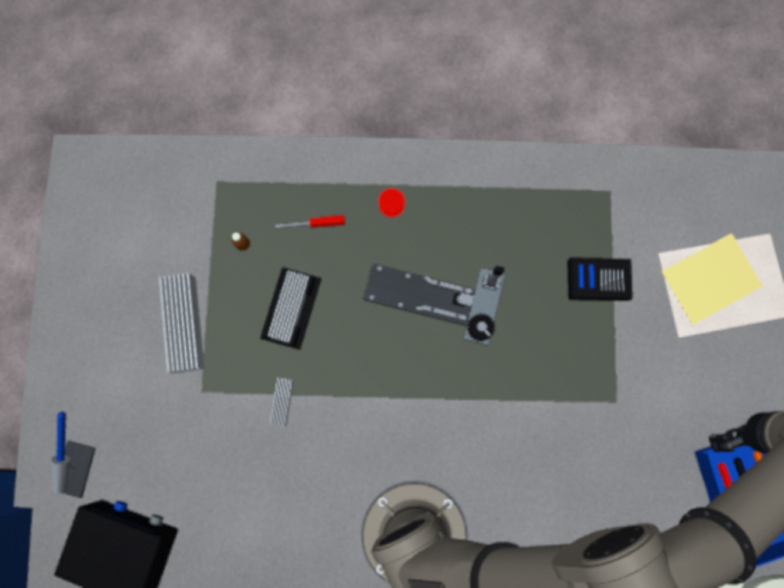

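View pics/scene0.png

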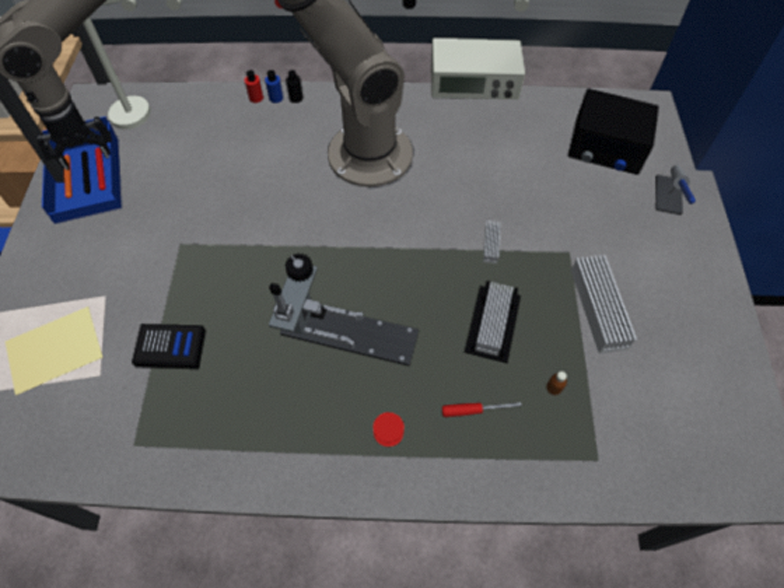

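The top view (1.4x) shows the middle bar in its black stand at about (291,308). There is a long look-alike at (180,322) and a short one at (283,400). The fixture's deck runs from (370,282) to the column at (485,305), with the nut at (481,327) and the lever at (497,272). The scene view agrees, so I'll move over the stand.

```bash
cat >> h.py <<'E'
def go(*wps):
    """wps: (x,y,z mm, yaw deg of tool y, tilt-free) -> rows (rotvec, shift) relative to current measured pose"""
    o=bot.get_obs(); r0=rot(o); p0=np.array(o["eef_pos"])*1000
    print("now",p0.round(1),"yaw",np.degrees(np.arctan2(*r0.as_matrix()[[1,0],1])).round(2),"f",np.round(o["contact_force"],1),"w",round(o["gripper_width"]*85.4,1),"t",round(o["t"],2))
    for x,y,z,a in wps:
        a=np.radians(a); Y=np.array([np.cos(a),np.sin(a),0]);Z=np.array([0,0,-1.])
        M=R.from_matrix(np.c_[np.cross(Y,Z),Y,Z])
        print((r0.inv()*M).as_rotvec().round(3).tolist(),r0.inv().apply(np.array([x,y,z])-p0).round(1).tolist())
E
python3 -c "
from h import *
go((500,-250,400,-30),(600,0,400,20))"
```

```text
now [ 254.6 -625.1  231.3] yaw -67.84 f [ 0.8  1.  -0.7] w 85.7 t 1.3
[-0.0, 0.0, -0.66] [368.8, -254.9, -168.7]
[-0.0, 0.0, -1.533] [555.7, -448.7, -168.7]
```

jog_arm([
  [0,0,-0.15,90,-60,-60,85],
  [0,0,-0.3,180,-120,-120,85],
  [0,0,-0.5,270,-180,-169,85],
  [0,0,-0.66,369,-255,-169,85],
  [0,0,-0.66,369,-255,-169,85],
  [0,0,-0.66,369,-255,-169,85],
  [0,0,-0.66,369,-255,-169,85],
  [0,0,-0.9,430,-320,-169,85],
  [0,0,-1.1,490,-380,-169,85],
  [0,0,-1.2,520,-410,-169,85],
])

```text
t: 2.55
eef_pos: [0.5537, -0.1132, 0.3988]
tool_rot: [0.001, 0.7, 0.715, 0.0]
contact_force: [0.4, -1.1, -0.8]
gripper_width: 0.993
grasp_force: 0.0
```

```bash
python3 -c "
from h import *
go((500,270,330,74),(480,250,300,74))"
```

```text
now [ 553.7 -113.2  398.8] yaw 1.22 f [ 0.4 -1.1 -0.8] w 84.8 t 2.55
[0.001, 0.001, -1.27] [384.2, -45.6, 68.6]
[0.001, 0.001, -1.27] [364.7, -66.1, 98.6]
```

jog_arm([
  [0,0,-0.18,60,-8,10,85],
  [0,0,-0.36,120,-15,20,85],
  [0,0,-0.54,180,-25,30,85],
  [0,0,-0.72,240,-30,40,85],
  [0,0,-0.9,300,-38,55,85],
  [0,0,-1.08,345,-42,69,85],
  [0,0,-1.27,384,-46,69,85],
  [0,0,-1.27,384,-46,69,85],
  [0,0,-1.27,384,-46,69,85],
])

```text
t: 3.68
eef_pos: [0.5013, 0.2675, 0.3292]
tool_rot: [0.0, 0.143, 0.99, -0.0]
contact_force: [-0.2, 0.6, 0.0]
gripper_width: 0.993
grasp_force: 0.0
```

```bash
python3 - <<'E'
from h import *
np.set_printoptions(precision=4,suppress=True)
o=bot.get_obs();p=bot.read_camera("wrist");T=camT("wrist",p,o)
save(p,"w1.png",1.4)
print(T)
for th,z in (("heatsink",.008),("stand",0)):
    for d in bot.tip_of(th,p)[:3]: print(th,round(d["score"],2),np.array(d["xy"]).round(1),onz(p,T,d["xy"],z))
    for d in bot.spot_in(th,p)[:3]: print(th,round(d["score"],2),np.array(d["xy"]).round(1),onz(p,T,d["xy"],.048))
go((513,303,200,74))
E
```

```text
[[ 0.2825  0.9203  0.2706  0.4318]
 [ 0.9593 -0.271  -0.08    0.288 ]
 [-0.0003  0.2822 -0.9594  0.4716]
 [ 0.      0.      0.      1.    ]]
heatsink 0.78 [471.8  75.8] [0.4667 0.5555 0.008 ]
heatsink 0.71 [266.8  20.1] [0.336  0.3092 0.048 ]
heatsink 0.64 [304.5 158.7] [0.5048 0.3094 0.048 ]
heatsink 0.64 [483.2  75.6] [0.4672 0.5463 0.048 ]
stand 0.89 [279.8 151.3] [0.4867 0.2815 0.048 ]
now [501.5 267.2 329.4] yaw 73.54 f [-0.2 -0.1  0. ] w 85.0 t 3.92
[-0.0, 0.001, -0.008] [-0.8, 37.7, 129.4]
```

View pics/w1.png

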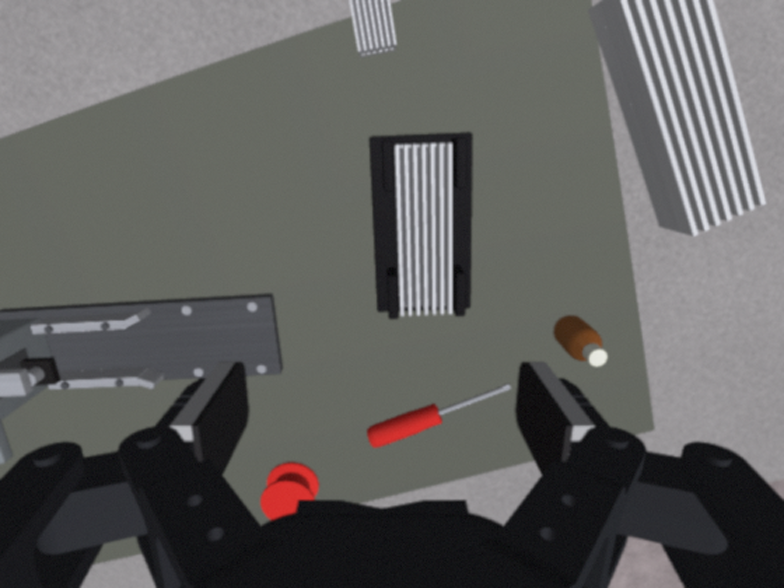

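The wrist view (1.4x) shows the bar's top at x 394–454 and y 141–315, inside the stand's cheeks. The deck's outer corners are at (272,294) and (282,373).

```bash
cat >> h.py <<'E'
def bar_top(p,T,box,z,thr=130,hull=True):
    """bright fin tops inside pixel box -> world centre, yaw deg, size at height z"""
    g=cv2.cvtColor(p["pixels"],cv2.COLOR_RGB2GRAY); x0,y0,x1,y1=box
    m=np.zeros_like(g); m[y0:y1,x0:x1]=(g[y0:y1,x0:x1]>thr)*255
    m=cv2.morphologyEx(m,cv2.MORPH_CLOSE,np.ones((9,9)))
    c=max(cv2.findContours(m,0,cv2.CHAIN_APPROX_NONE)[0],key=cv2.contourArea)[:,0]
    W=np.array([onz(p,T,q,z)[:2] for q in c])*1000
    (cx,cy),(w,h),a=cv2.minAreaRect(W.astype(np.float32))
    if w<h: w,h,a=h,w,a+90
    return (cx,cy),(w,h),(a+90)%180-90
E
python3 - <<'E'
from h import *
np.set_printoptions(precision=4,suppress=True)
o=bot.get_obs();p=bot.read_camera("wrist");T=camT("wrist",p,o)
for t in (100,130,160): print(bar_top(p,T,(276,96,332,230),.048,t))
for a in ((394,143),(454,141),(399,315),(454,315)): print(onz(p,T,np.array(a)/1.4,.048))
for a in ((272,294),(282,373)): print("deck",onz(p,T,np.array(a)/1.4,.015))
E
```

```text
((517.5966796875, 306.8571472167969), (168.20559692382812, 75.5859375), -16.466407775878906)
((514.3820190429688, 304.5439453125), (160.96090698242188, 49.76540756225586), -14.071487426757812)
((514.2119750976562, 304.919189453125), (159.25149536132812, 49.1422233581543), -14.081268310546875)
[0.4294 0.2999 0.048 ]
[0.4426 0.3511 0.048 ]
[0.5854 0.2602 0.048 ]
[0.6007 0.3118 0.048 ]
deck [0.5377 0.1377 0.015 ]
deck [0.6262 0.1166 0.015 ]
```

```bash
python3 -c "
from h import *
go((514.3,304.7,80,75.9),(514.3,304.7,17,75.9))"
```

```text
now [501.4 267.4 329.4] yaw 73.57 f [ 0.5 -0.  -0.7] w 84.9 t 3.98
[-0.0, 0.001, -0.041] [-1.7, 39.5, 249.4]
[-0.0, 0.001, -0.041] [-1.7, 39.5, 312.4]
```

jog_arm([
  [0,0,-0.041,-1.7,20,60,85],
  [0,0,-0.041,-1.7,39.5,120,85],
  [0,0,-0.041,-1.7,39.5,180,85],
  [0,0,-0.041,-1.7,39.5,230,85],
  [0,0,-0.041,-1.7,39.5,260,85],
  [0,0,-0.041,-1.7,39.5,285,85],
  [0,0,-0.041,-1.7,39.5,305,85],
  [0,0,-0.041,-1.7,39.5,312,85],
  [0,0,-0.041,-1.7,39.5,312,85],
])

```text
t: 5.1
eef_pos: [0.5139, 0.3058, 0.0174]
tool_rot: [0.0, 0.122, 0.993, 0.0]
contact_force: [-0.2, 0.5, -0.2]
gripper_width: 0.994
grasp_force: 0.0
```

jog_arm([
  [0,0,0,0,0,0,60],
  [0,0,0,0,0,0,45],
  [0,0,0,0,0,0,45],
  [0,0,0,0,0,0,45],
  [0,0,0,0,0,0,45],
], grip_force=60)

```text
t: 5.72
eef_pos: [0.5144, 0.306, 0.0184]
tool_rot: [0.001, 0.122, 0.993, 0.0]
contact_force: [-0.0, -1.3, 5.5]
gripper_width: 0.571
grasp_force: 64.6
```

```bash
python3 -c "
from h import *
go((514.3,304.7,120,75.9))
print(bot.get_obs()['grasp_force'])
R0=np.radians(-103.4);x=np.array([np.cos(R0),np.sin(R0)]);print(np.array([581.9,127.2])+45*x)"
```

```text
now [514.4 306.   18.4] yaw 76.02 f [-0.  -1.3  5.5] w 48.8 t 5.72
[0.001, 0.001, 0.002] [-0.4, -1.2, -101.6]
64.55819606781006
[571.47134434  83.42508548]
```

jog_arm([
  [0,0,0,0,0,-30,45],
  [0,0,0,0,0,-80,45],
  [0,0,0,0,0,-130,45],
  [0,0,0,0,0,-180,45],
  [0,0,0,0,0,-180,45],
])

```text
t: 6.35
eef_pos: [0.5152, 0.3074, 0.2012]
tool_rot: [0.003, 0.122, 0.993, 0.002]
contact_force: [-0.3, -0.3, -4.7]
gripper_width: 0.571
grasp_force: 64.0
```

```bash
python3 -c "
from h import *
go((575,120,200,-13.4));print(bot.get_obs()['grasp_force'])"
```

```text
now [515.2 307.4 201.2] yaw 76.02 f [-0.3 -0.3 -4.7] w 48.7 t 6.35
[0.008, 0.0, 1.561] [-103.2, -167.4, 0.9]
63.99865508079529
```

jog_arm([
  [0,0,0.17,-12,-20,0,45],
  [0,0,0.34,-25,-40,0,45],
  [0,0,0.51,-37,-60,0,45],
  [0,0,0.68,-49,-80,0,45],
  [0,0,0.85,-61,-100,0,45],
  [0,0,1.02,-73,-120,0,45],
  [0,0,1.19,-85,-140,0,45],
  [0,0,1.36,-95,-155,0,45],
  [0,0,1.53,-103,-167,0,45],
  [0,0,1.56,-103,-167,0,45],
])

```text
t: 7.6
eef_pos: [0.5725, 0.1168, 0.1954]
tool_rot: [-0.0, 0.785, 0.619, -0.002]
contact_force: [-0.6, 0.6, -3.5]
gripper_width: 0.57
grasp_force: 63.8
```

```bash
python3 - <<'E'
from h import *
np.set_printoptions(precision=4,suppress=True)
o=bot.get_obs();p=bot.read_camera("wrist");T=camT("wrist",p,o)
save(p,"w2.png",1.4)
print(T)
for th,z in (("fixture",0),("home",.015),("foot_sole",.065),("nut_grip",.145),("lever_pivot",.14)):
    for d in bot.tip_of(th,p)[:2]: print(th,round(d["score"],2),np.array(d["xy"]).round(1),onz(p,T,d["xy"],z))
go((575,120,200,-13.4))
E
```

```text
[[ 0.9725 -0.2225 -0.069   0.5891]
 [-0.2329 -0.9325 -0.2761  0.1871]
 [-0.0029  0.2846 -0.9587  0.3376]
 [ 0.      0.      0.      1.    ]]
now [572.9 119.6 197. ] yaw -13.19 f [ 0.3  0.3 -3.6] w 49.0 t 7.9
[-0.001, -0.0, 0.004] [0.8, 1.9, -3.0]
```

View pics/w2.png

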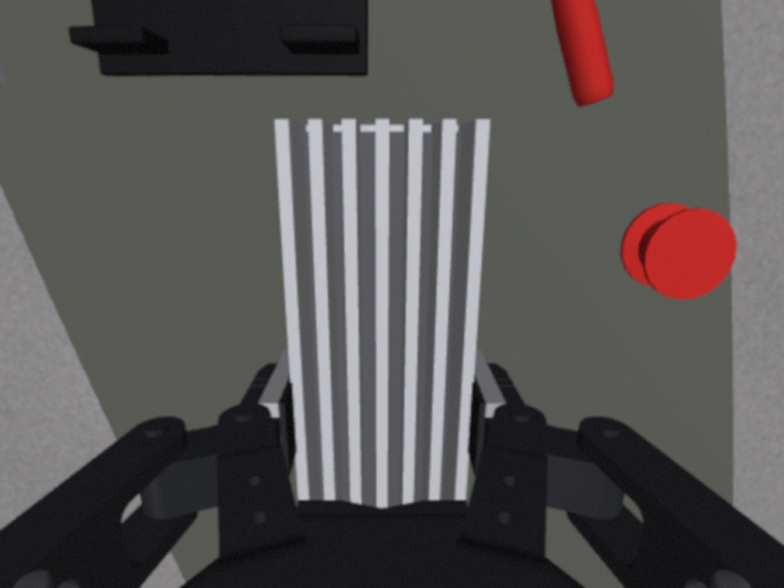

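The wrist camera faces away from the fixture here. The bar sits square between the pads, so I'll use the first wrist picture's screw pairs for the fixture's centre line.

```bash
python3 - <<'E'
from h import *
np.set_printoptions(precision=1,suppress=True)
p=bot.read_camera("wrist")
T=np.array([[0.2825,0.9203,0.2706,0.4318],[0.9593,-0.271,-0.08,0.288],[-0.0003,0.2822,-0.9594,0.4716],[0,0,0,1]])
g=cv2.imread("pics/w1.png",0)
cs=cv2.resize(cv2.imread("pics/w1.png")[270:410,0:300],None,fx=2.6,fy=2.6,interpolation=cv2.INTER_CUBIC);cv2.imwrite("pics/w1c.png",cs)
def loc(a):
    x,y=a;r=5;w=g[y-r:y+r+1,x-r:x+r+1].astype(float);w=np.clip(w-np.percentile(w,60),0,None)
    Y,X=np.mgrid[y-r:y+r+1,x-r:x+r+1];return (w*X).sum()/w.sum(),(w*Y).sum()/w.sum()
M=[]
for a,b in (((186,310),(198,372)),((252,307),(262,369))):
    A,B=[onz(p,T,np.array(loc(q))/1.4,.015)[:2]*1000 for q in (a,b)]
    print(A,B,(A+B)/2,np.linalg.norm(A-B),np.degrees(np.arctan2(*(B-A)[::-1])));M.append((A+B)/2)
d=M[0]-M[1];print(np.degrees(np.arctan2(d[1],d[0])))
E
```

```text
[528.5  44.1] [599.   28.1] [563.8  36.1] 72.34810161844216 -12.798152075551727
[544.4 112.8] [614.6  96.6] [579.5 104.7] 72.07683313140112 -12.959233677754398
-102.93961472362716
```

View pics/w1c.png

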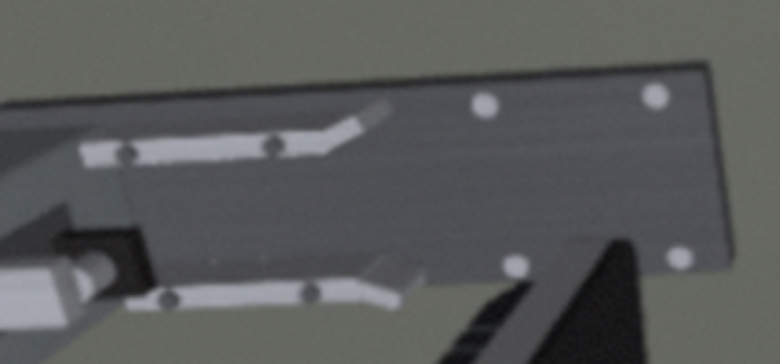

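The crop shows four deck screws, the rail bends at about (325,145) and (360,288), and the foot at about (110,270). The screws give a consistent centre line at -102.9 deg, so I'll check it against the rails.

```bash
cat >> h.py <<'E'
FO=np.array([542.4,-57.1]); FA=np.radians(-102.9)
def fx(x,y): # fixture mm -> world mm
    c,s=np.cos(FA),np.sin(FA); return FO+np.array([c*x-s*y,s*x+c*y])
def tofx(w):
    c,s=np.cos(FA),np.sin(FA); d=np.array(w)[:2]-FO; return np.array([c*d[0]+s*d[1],-s*d[0]+c*d[1]])
E
python3 - <<'E'
from h import *
np.set_printoptions(precision=1,suppress=True)
p=bot.read_camera("wrist")
T=np.array([[0.2825,0.9203,0.2706,0.4318],[0.9593,-0.271,-0.08,0.288],[-0.0003,0.2822,-0.9594,0.4716],[0,0,0,1]])
for n,a,z in (("rs",(127,154),.04),("rs",(273,146),.04),("rs",(169,299),.04),("rs",(310,294),.04),("bend",(325,150),.04),("bend",(360,283),.04),("c",(708,65),.015),("c",(734,266),.015),("sc",(485,105),.015),("sc",(655,96),.015),("sc",(516,266),.015),("sc",(680,258),.015)):
    print(n,tofx(onz(p,T,(np.array(a)/2.6+[0,270])/1.4,z)*1000))
print(tofx(bot.get_obs()['eef_pos']*1000))
go((*fx(-140,0),120,-12.9),(*fx(-140,0),27,-12.9))
E
```

```text
rs [ 38.8 -32.2]
rs [-21.  -32.2]
rs [38.5 31.5]
rs [-21.1  32.2]
bend [-41.4 -29.3]
bend [-42.9  28.4]
c [-189.3  -47.3]
c [-188.7   41.7]
sc [-96.2 -35.8]
sc [-166.1  -35.5]
sc [-96.2  36.5]
sc [-166.4   36.7]
[-178.8   -9.4]
now [573.1 119.3 197.2] yaw -13.26 f [-0.4 -0.1 -3.5] w 49.1 t 8.0
[-0.0, -0.0, -0.006] [-38.8, 9.7, 77.2]
[-0.0, -0.0, -0.006] [-38.8, 9.7, 170.2]
```

jog_arm([
  [0,0,-0.006,-20,5,40,45],
  [0,0,-0.006,-40.5,9.7,80,45],
  [0,0,-0.006,-40.5,9.7,120,45],
  [0,0,-0.006,-40.5,9.7,145,45],
  [0,0,-0.006,-40.5,9.7,160,45],
  [0,0,-0.006,-40.5,9.7,166,45],
  [0,0,-0.006,-40.5,9.7,168,45],
  [0,0,-0.006,-40.5,9.7,168,45],
])

```text
t: 9.0
eef_pos: [0.5741, 0.0773, 0.0301]
tool_rot: [0.0, 0.783, 0.622, 0.001]
contact_force: [-0.6, -0.7, -3.9]
gripper_width: 0.573
grasp_force: 63.7
```

```bash
python3 - <<'E'
from h import *
go((*fx(-142,0),25.5,-12.9)); print(tofx(bot.get_obs()['eef_pos']*1000))
E
```

```text
now [574.1  77.3  30.1] yaw -13.01 f [-0.6 -0.7 -3.9] w 48.9 t 9.0
[0.001, -0.001, -0.002] [3.9, -0.9, 4.6]
[-138.09991866    0.87733101]
```

jog_arm([
  [0,0,0,2,-0.9,2.5,45],
  [0,0,0,2,-0.9,4.5,45],
  [0,0,0,2,-0.9,4.5,45],
])

```text
t: 9.38
eef_pos: [0.5732, 0.0797, 0.0254]
tool_rot: [0.0, 0.783, 0.623, 0.0]
contact_force: [-1.6, 0.9, 2.0]
gripper_width: 0.575
grasp_force: 64.3
```

jog_arm([
  [0,0,0,0,0,0,85],
  [0,0,0,0,0,0,85],
  [0,0,0,0,0,0,85],
  [0,0,0,20,0,0,85],
  [0,0,0,45,0,0,85],
  [0,0,0,62,0,0,85],
  [0,0,0,62,0,0,85],
])

```text
t: 10.25
eef_pos: [0.5871, 0.1424, 0.0249]
tool_rot: [-0.0, 0.782, 0.624, 0.001]
contact_force: [-0.5, 0.8, 0.3]
gripper_width: 0.995
grasp_force: 0.0
```

```bash
python3 - <<'E'
from h import *
o=bot.get_obs();p=bot.read_camera("wrist");T=camT("wrist",p,o)
save(p,"w3.png",1.4);s=bot.read_camera("scene");Ts=camT("scene",s)
x,y=proj(s,Ts,[*fx(-100,0)/1000,.03])[0].astype(int);cv2.imwrite("pics/s3.png",cv2.resize(s["pixels"][y-60:y+60,x-90:x+90,::-1],None,fx=4,fy=4,interpolation=cv2.INTER_CUBIC))
go((*fx(-205,0),26,-12.9)); print(tofx(o['eef_pos']*1000))
E
```

```text
now [586.8 139.3  24.6] yaw -13.0 f [-0.2 -0.5 -0.8] w 84.8 t 10.35
[-0.0, 0.001, -0.002] [3.7, 0.6, -1.4]
[-204.47940956   -0.99854353]
```

View pics/s3.png

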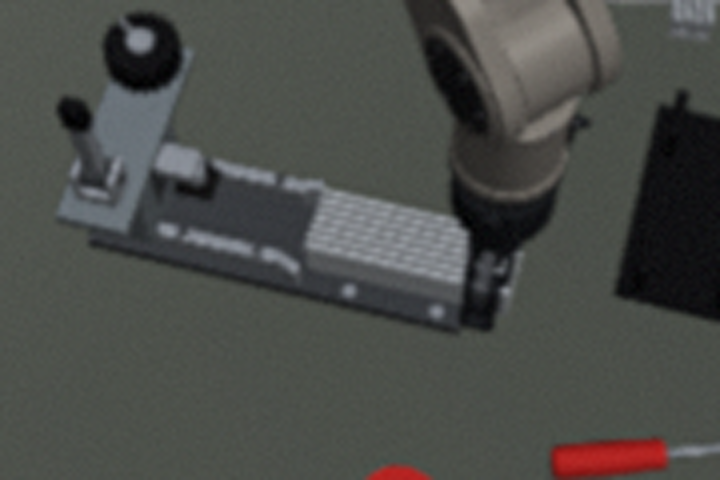

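The bar lies on the deck with its front at the lead-ins, and the gripper straddles its outer end.

jog_arm([
  [0,0,0,0,1,-1.5,70],
  [0,0,0,0,1,-1.5,45],
  [0,0,0,0,1,-1.5,45],
  [0,0,0,0,1,-1.5,45],
  [0,0,0,0,1,-1.5,45],
], grip_force=50)

```text
t: 10.98
eef_pos: [0.5881, 0.1388, 0.0266]
tool_rot: [0.0, 0.783, 0.622, -0.0]
contact_force: [-0.6, -2.7, 6.1]
gripper_width: 0.575
grasp_force: 51.9
```

```bash
python3 - <<'E'
from h import *
go((*fx(-85,0),26,-12.9)); print(tofx(bot.get_obs()['eef_pos']*1000),bot.get_obs()['grasp_force'])
E
```

```text
now [588.1 138.8  26.6] yaw -13.05 f [-0.6 -2.7  6.1] w 49.1 t 10.97
[0.0, 0.001, -0.003] [-116.1, -0.5, 0.7]
[-201.14309356    0.84912801] 51.86376392841339
```

jog_arm([
  [0,0,0,-8,-0.5,0,45],
  [0,0,0,-18,-0.5,0,45],
  [0,0,0,-30,-0.5,0,45],
  [0,0,0,-42,-0.5,0,45],
  [0,0,0,-54,-0.5,0,45],
  [0,0,0,-66,-0.5,0,45],
  [0,0,0,-78,-0.5,0,45],
  [0,0,0,-86,-0.5,0,45],
  [0,0,0,-90,-0.5,0,45],
  [0,0,0,-90,-0.5,0,45],
])

```text
t: 12.22
eef_pos: [0.5674, 0.0513, 0.0267]
tool_rot: [0.0, 0.783, 0.622, 0.0]
contact_force: [-0.3, 2.3, 5.2]
gripper_width: 0.574
grasp_force: 52.7
```

```bash
python3 - <<'E'
from h import *
o=bot.get_obs();p=bot.read_camera("scene");T=camT("scene",p)
x,y=proj(p,T,[*fx(-40,0)/1000,.03])[0].astype(int);cv2.imwrite("pics/s4.png",cv2.resize(p["pixels"][y-60:y+60,x-90:x+90,::-1],None,fx=4,fy=4,interpolation=cv2.INTER_CUBIC))
go((*fx(-85,0),26,-12.9)); print(tofx(o['eef_pos']*1000),o['contact_force'],o['torque'])
E
```

```text
now [567.4  51.3  26.7] yaw -13.05 f [0.4 2.2 6.3] w 49.3 t 12.28
[0.001, -0.0, -0.003] [-26.3, -0.1, 0.7]
[-111.28664982    0.14789013] [-0.28773511  2.34207856  5.19210941] [ 0.63357882  0.03902723 -0.13781117]
```

View pics/s4.png

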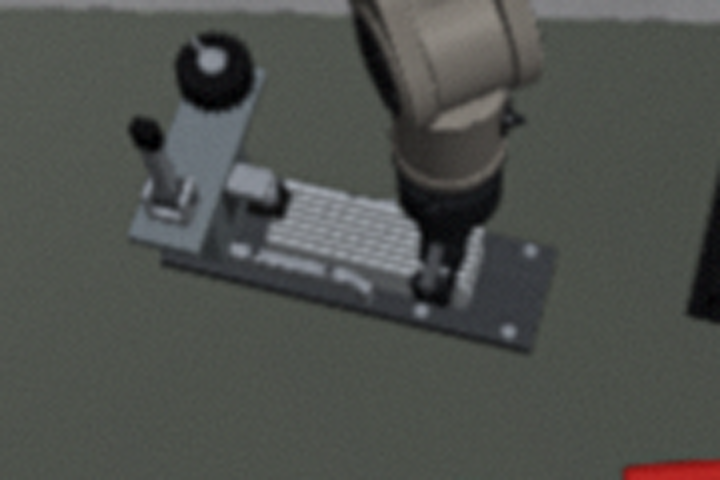

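The bar is between the rails with its front under the foot, and forces are low.

jog_arm([
  [0,0,0,-6,0,0,45],
  [0,0,0,-12,0,0,45],
  [0,0,0,-18,0,0,45],
  [0,0,0,-21,0,0,45],
  [0,0,0,-23,0,0,45],
  [0,0,0,-25,0,0,45],
  [0,0,0,-25,0,0,45],
])

```text
t: 13.15
eef_pos: [0.5619, 0.0278, 0.0267]
tool_rot: [0.0, 0.783, 0.622, 0.001]
contact_force: [1.4, 5.2, 4.5]
gripper_width: 0.575
grasp_force: 52.7
```

jog_arm([
  [0,0,0,-1,0,0,45],
  [0,0,0,-2,0,0,45],
  [0,0,0,-3,0,0,45],
  [0,0,0,-3,0,0,45],
])

```text
t: 13.65
eef_pos: [0.5612, 0.0251, 0.0267]
tool_rot: [-0.0, 0.783, 0.623, 0.001]
contact_force: [2.0, 5.7, 5.7]
gripper_width: 0.575
grasp_force: 52.5
```

jog_arm([
  [0,0,0,-1,0,0,45],
  [0,0,0,-2,0,0,45],
  [0,0,0,-3,0,0,45],
  [0,0,0,-3,0,0,45],
])

```text
t: 14.15
eef_pos: [0.5606, 0.0222, 0.0267]
tool_rot: [-0.0, 0.783, 0.623, 0.001]
contact_force: [1.4, 5.6, 4.8]
gripper_width: 0.577
grasp_force: 52.5
```

```bash
python3 - <<'E'
from h import *
go((*fx(-85,0),26,-12.9)); o=bot.get_obs();print(tofx(o['eef_pos']*1000),o['contact_force'],o['torque'])
E
```

```text
now [560.6  22.2  26.7] yaw -12.99 f [1.4 5.6 4.8] w 49.2 t 14.15
[0.001, -0.001, -0.002] [3.6, -0.0, 0.7]
[-8.13636777e+01  1.60970283e-03] [1.36340227 5.63601576 4.79148415] [ 1.02686617 -0.10371144 -0.07508682]
```

jog_arm([
  [0,0,0,-1,0,0,45],
  [0,0,0,-2,0,0,45],
  [0,0,0,-2.5,0,0,45],
  [0,0,0,-2.5,0,0,45],
])

```text
t: 14.65
eef_pos: [0.56, 0.0198, 0.0267]
tool_rot: [-0.0, 0.783, 0.623, 0.001]
contact_force: [2.0, 5.6, 4.8]
gripper_width: 0.575
grasp_force: 52.5
```

jog_arm([
  [0,0,0,-1,0,0,45],
  [0,0,0,-2,0,0,45],
  [0,0,0,-3,0,0,45],
  [0,0,0,-3,0,0,45],
])

```text
t: 15.15
eef_pos: [0.5596, 0.0191, 0.0267]
tool_rot: [-0.001, 0.782, 0.623, 0.002]
contact_force: [2.6, 10.3, 2.6]
gripper_width: 0.575
grasp_force: 52.3
```

```bash
python3 - <<'E'
from h import *
o=bot.get_obs();print(tofx(o['eef_pos']*1000))
p=bot.read_camera("wrist");T=camT("wrist",p,o);cv2.imwrite("pics/w5.png",p["pixels"][:,:,::-1])
s=bot.read_camera("scene");Ts=camT("scene",s)
x,y=proj(s,Ts,[*fx(-20,0)/1000,.03])[0].astype(int);a=cv2.resize(s["pixels"][y-45:y+45,x-60:x+60,::-1],(560,420),interpolation=cv2.INTER_CUBIC)
t=bot.read_camera("top");Tt=camT("top",t)
x,y=proj(t,Tt,[*fx(-20,0)/1000,.03])[0].astype(int);b=cv2.resize(t["pixels"][y-30:y+30,x-40:x+40,::-1],(240,180),interpolation=cv2.INTER_CUBIC)
c=np.zeros((420,800,3),np.uint8);c[:,:560]=a;c[:180,560:]=b;c[200:380,560:]=cv2.resize(p["pixels"][:,:,::-1],(240,180));cv2.imwrite("pics/s5.png",c)
E
```

```text
[-78.09194952  -0.19363566]
```

View pics/s5.png

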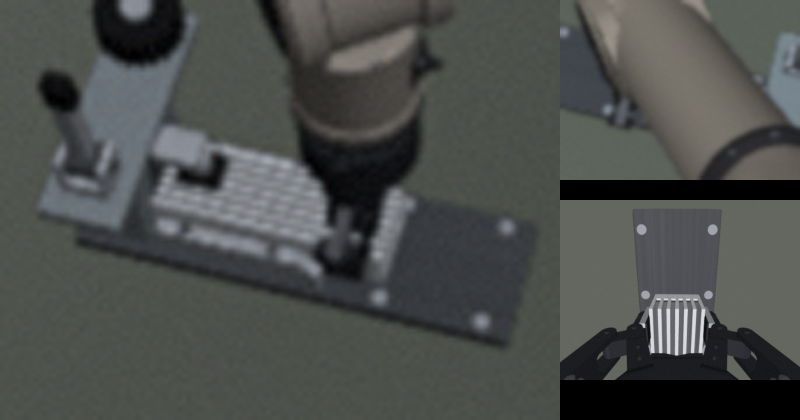

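```bash
python3 - <<'E'
from h import *
np.set_printoptions(precision=1,suppress=True)
o=bot.get_obs();p=bot.read_camera("wrist");T=camT("wrist",p,o);print(o['eef_pos'])
for th in ("heatsink",):
    for d in bot.tip_of(th,p)[:2]: print(th,d["score"],tofx(onz(p,T,d["xy"],.015)*1000))
for z,(x,y) in ((.015,(198,222)),(.015,(347,222)),(.015,(161,70)),(.015,(356,70))):
    g=cv2.cvtColor(p["pixels"],cv2.COLOR_RGB2GRAY);x0,y0=x-14,y-14;w=g[y0:y0+28,x0:x0+28].astype(float);w=np.clip(w-np.percentile(w,85),0,None)
    Y,X=np.mgrid[y0:y0+28,x0:x0+28];c=((w*X).sum()/w.sum(),(w*Y).sum()/w.sum());print("screw",c,tofx(onz(p,T,c,z)*1000))
cv2.imwrite("pics/w6.png",cv2.resize(p["pixels"][190:310,150:400,::-1],None,fx=3.2,fy=3.2,interpolation=cv2.INTER_CUBIC))
E
```

```text
[0.6 0.  0. ]
heatsink 0.94 [-18.2  -2.9]
screw (np.float64(201.5), np.float64(222.33333333333334)) [-95.  -36.2]
screw (np.float64(346.6308724832215), np.float64(221.4765100671141)) [-95.4  35.9]
screw (np.float64(157.63492063492063), np.float64(70.33333333333333)) [-165.8  -51.5]
screw (np.float64(357.65909090909093), np.float64(69.54545454545455)) [-166.    36.5]
```

View pics/w6.png

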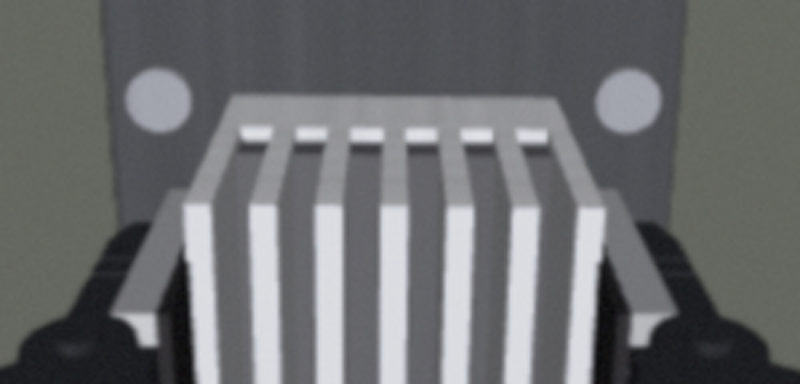

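The force jumped to 10 N while the tool stalled. The wrist picture shows the bar's rear bottom edge (row ~220) just past the screw pair, so the bar is home against the column. Next I release it and look at the nut and lever.

jog_arm([
  [0,0,0,1,0,0,70],
  [0,0,0,2,0,0,85],
  [0,0,0,2,0,0,85],
  [0,0,0,2,0,0,85],
  [0,0,0,2,0,-40,85],
  [0,0,0,2,0,-100,85],
  [0,0,0,2,0,-160,85],
  [0,0,0,2,0,-220,85],
  [0,0,0,2,0,-280,85],
  [0,0,0,2,0,-300,85],
])

```text
t: 16.65
eef_pos: [0.5608, 0.0185, 0.3308]
tool_rot: [0.002, 0.783, 0.622, 0.003]
contact_force: [0.3, -0.6, -1.5]
gripper_width: 0.999
grasp_force: 0.0
```

```bash
sed -i 's/^FO=.*;/FO=np.array([542.4,-57.1])+3.0*np.array([-.2233,-.9748]);/' h.py; python3 - <<'E'
from h import *
o=bot.get_obs();print(tofx(o['eef_pos']*1000))
go((*fx(60,-35),330,77))
E
```

```text
[-80.78853297   1.05736314]
now [560.8  18.5 330.8] yaw -13.02 f [ 0.3 -0.6 -1.5] w 85.3 t 16.65
[0.006, 0.004, -1.571] [-140.9, -35.8, 0.3]
```

jog_arm([
  [0,0,-0.17,-16,-4,-5,40],
  [0,0,-0.34,-32,-8,-10,0],
  [0,0,-0.51,-48,-12,-10,0],
  [0,0,-0.68,-64,-16,-10,0],
  [0,0,-0.85,-80,-20,-10,0],
  [0,0,-1.02,-96,-24,-10,0],
  [0,0,-1.19,-112,-28,-10,0],
  [0,0,-1.36,-128,-32,-10,0],
  [0,0,-1.53,-141,-36,-10,0],
  [0,0,-1.57,-141,-36,-10,0],
])

```text
t: 17.9
eef_pos: [0.4917, -0.1125, 0.3361]
tool_rot: [-0.0, 0.114, 0.994, -0.0]
contact_force: [0.0, 0.0, 1.2]
gripper_width: -0.0
grasp_force: 0.0
```

```bash
python3 - <<'E'
from h import *
np.set_printoptions(precision=1,suppress=True)
bot.read_camera("top")
o=bot.get_obs();p=bot.read_camera("wrist");T=camT("wrist",p,o);save(p,"w7.png",1.4)
print(tofx(o['eef_pos']*1000),T[:3,3])
for th,z in (("nut_grip",.145),("lever_pivot",.14),("lever_end",.22),("foot_sole",.065),("heatsink",.015)):
    for d in bot.tip_of(th,p)[:2]: print(th,round(d["score"],2),np.array(d["xy"]),tofx(onz(p,T,d["xy"],z)*1000))
go((*fx(85,0),220,77))
E
```

```text
[ 61.6 -36.9] [ 0.4 -0.1  0.5]
nut_grip 0.6 [251.4 156.2] [ 83.  -61.7]
lever_pivot 0.82 [249.2 248.6] [87.7 42.2]
foot_sole 0.83 [295.4 189.8] [32.  -6.8]
heatsink 0.87 [327.1 181. ] [-16.9  -7.4]
heatsink 0.62 [250.6 249.6] [95.3 99.8]
now [ 492.6 -110.8  336.2] yaw 76.94 f [-0.  -0.2  0.2] w 0.2 t 18.25
[-0.0, -0.0, -0.001] [-36.6, -24.5, 116.2]
```

View pics/w7.png

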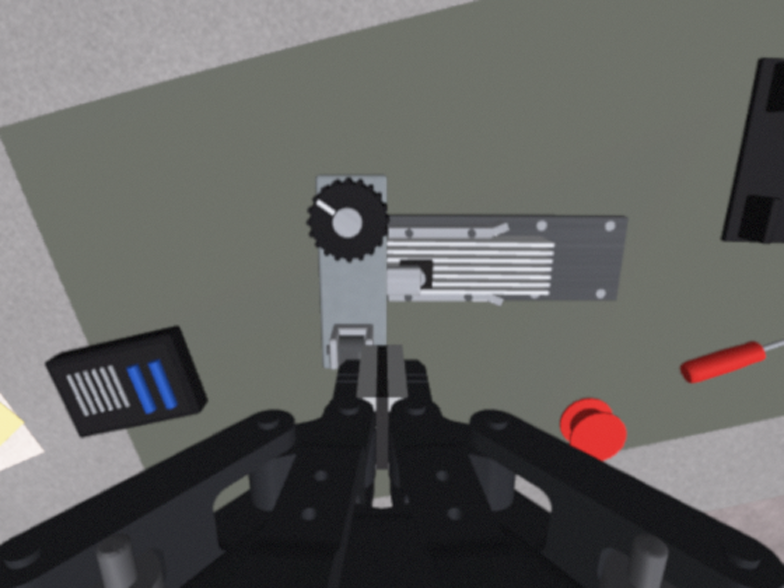

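The bar is home, the nut's white mark is at (325,207), the lever is still upright at about (350,345), and my fixture frame agrees within 2–3 mm. Now I push the lever gently to mid-swing with closed fingers, watching for resistance.

jog_arm([
  [0,0,0,-20,-15,20,0],
  [0,0,0,-44,-25.5,60,0],
  [0,0,0,-44.6,-25.5,100,0],
  [0,0,0,-44.6,-25.5,120,0],
  [0,0,0,-55,-25.5,120,0],
  [0,0,0,-65,-25.5,119,0],
  [0,0,0,-75,-25.5,119,0],
  [0,0,0,-83,-25.5,119,0],
  [0,0,0,-92,-25.5,121.5,0],
  [0,0,0,-92,-25.5,121.5,0],
])

```text
t: 19.5
eef_pos: [0.5773, -0.1568, 0.2147]
tool_rot: [0.0, 0.114, 0.994, 0.0]
contact_force: [-0.9, -0.6, -0.2]
gripper_width: -0.003
grasp_force: 0.0
```

```bash
cat > lev.py <<'E'
from h import *
o=bot.get_obs();f=tofx(o['eef_pos']*1000);z=o['eef_pos'][2]*1000
cf=R.from_euler('z',-FA).apply(o['contact_force'])
print(f.round(1),round(z,1),"F fixture",cf.round(1),"t",round(o['t'],2))
from scipy.optimize import brentq
n=lambda t,zz:(-(np.cos(t))*(f[0+1]+11-43)+np.sin(t)*(z-zz))-6
for zz in (142,138,134):
    try: print(zz,round(brentq(lambda t:n(t,zz),-.3,1.7),2))
    except Exception as e: print(e)
E
python3 lev.py
```

```text
[86.4 56.3] 214.7 F fixture [ 0.8 -0.7 -0.2] t 19.5
142 0.4
138 0.38
134 0.36
```

jog_arm([
  [0,0,0,-9,0,4,0],
  [0,0,0,-16,0,7,0],
  [0,0,0,-22,0,11,0],
  [0,0,0,-28.5,0,16,0],
  [0,0,0,-28.5,0,16,0],
])

```text
t: 20.12
eef_pos: [0.6043, -0.1631, 0.198]
tool_rot: [-0.0, 0.114, 0.994, 0.0]
contact_force: [-0.2, 0.6, -0.0]
gripper_width: -0.003
grasp_force: 0.0
```

```bash
python3 lev.py
```

```text
[86.5 84. ] 198.0 F fixture [-0.6 -0.3 -0. ] t 20.12
142 0.83
138 0.79
134 0.76
```

```bash
python3 - <<'E'
from h import *
np.set_printoptions(precision=1,suppress=True)
def f3(x,y,z): return [*fx(x,y)/1000,z/1000]
for n in ("scene","top"):
    p=bot.read_camera(n);T=camT(n,p)
    for th in ("lever_end","lever_pivot"):
        for d in bot.tip_of(th,p)[:3]: print(n,th,round(d["score"],2),np.array(d["xy"]))
    for t in (0,.1,.25,.5,.8): print(t,proj(p,T,f3(85,45+85*np.sin(t),140+85*np.cos(t))))
    print("piv",proj(p,T,f3(85,45,140)))
E
```

```text
scene lever_end 0.7 [192.9 225.3]
scene lever_pivot 0.52 [200.3 220.4]
0 [[197.4 205.7]]
0.1 [[196.4 208.4]]
0.25 [[194.9 212.7]]
0.5 [[193.  220.2]]
0.8 [[191.4 229.2]]
piv [[202.1 220.4]]
top lever_end 0.62 [356.9 180.1]
top lever_pivot 0.77 [353.2 200.9]
0 [[354.5 194.9]]
0.1 [[355.2 192.2]]
0.25 [[356.  188.2]]
0.5 [[357.1 182.4]]
0.8 [[357.8 177.1]]
piv [[350.4 200.5]]
```

jog_arm([
  [0,0,0,-3,0,3,0],
  [0,0,0,-6,0,6,0],
])

```text
t: 20.68
eef_pos: [0.6105, -0.1645, 0.1929]
tool_rot: [0.0, 0.114, 0.994, -0.0]
contact_force: [0.2, 0.6, 1.3]
gripper_width: -0.0
grasp_force: 0.6
```

```bash
python3 lev.py; python3 - <<'E'
from h import *
np.set_printoptions(precision=1,suppress=True)
go((*fx(85,20),240,77),(*fx(84,-62),240,77))
E
```

```text
[86.5 90.4] 192.9 F fixture [-0.7  0.1  1.3] t 20.68
142 0.93
138 0.89
134 0.85
now [ 610.5 -164.5  192.9] yaw 76.94 f [0.2 0.6 1.3] w -0.0 t 20.68
[-0.0, 0.001, -0.001] [70.3, 1.3, -47.1]
[-0.0, 0.001, -0.001] [152.3, 2.1, -47.2]
```

jog_arm([
  [0,0,0,15,0,-30,0],
  [0,0,0,60,1,-60,40],
  [0,0,0,120,2,-60,85],
  [0,0,0,152,2,-50,85],
  [0,0,0,152,2,-47,85],
  [0,0,0,152,2,-47,85],
])

```text
t: 21.42
eef_pos: [0.4633, -0.1284, 0.2399]
tool_rot: [0.0, 0.114, 0.994, 0.0]
contact_force: [0.0, -0.3, 0.7]
gripper_width: 0.992
grasp_force: 0.0
```

```bash
python3 - <<'E'
from h import *
np.set_printoptions(precision=1,suppress=True)
o=bot.get_obs();p=bot.read_camera("wrist");T=camT("wrist",p,o);save(p,"w8.png",1)
print(tofx(o['eef_pos']*1000),o['eef_pos'])
for d in bot.tip_of("nut_grip",p)[:2]: print(round(d["score"],2),np.array(d["xy"]),tofx(onz(p,T,d["xy"],.145)*1000))
for d in bot.spot_in("nut",p)[:2]: print(round(d["score"],2),np.array(d["xy"]),tofx(onz(p,T,d["xy"],.152)*1000))
# dark disc ring at top z=.158
g=cv2.cvtColor(p["pixels"],cv2.COLOR_RGB2GRAY); c=proj(p,T,[*fx(85,-61)/1000,.158])[0]; print(c)
x,y=c.astype(int);m=np.zeros_like(g);m[max(y-70,0):y+70,x-70:x+70]=(g[max(y-70,0):y+70,x-70:x+70]<60)*255
k=max(cv2.findContours(m,0,cv2.CHAIN_APPROX_NONE)[0],key=cv2.contourArea);(cx,cy),r=cv2.minEnclosingCircle(k);print(cx,cy,r,tofx(onz(p,T,(cx,cy),.15)*1000),r/np.array(p["camera_matrix"])[0,0]*(T[2,3]-.158)*1000)
go((*fx(84,-61),126,77))
E
```

```text
[ 84.1 -61.2] [ 0.5 -0.1  0.2]
0.55 [266.2 204.7] [ 88.8 -63.1]
0.84 [272.6 208.7] [ 84.  -62.2]
0.6 [278.6 305.5] [79.3 19.4]
[271.2 212.7]
269.98577880859375 207.05213928222656 41.06476593017578 [ 85.9 -62.8] 27.95920073912389
now [ 463.7 -128.2  239.9] yaw 76.95 f [ 0.3 -0.2  1.1] w 85.0 t 21.57
[0.001, 0.001, -0.001] [0.2, -0.2, 113.9]
```

jog_arm([
  [0,0,0,1.3,-1.3,40,85],
  [0,0,0,1.3,-1.3,80,85],
  [0,0,0,1.3,-1.3,105,85],
  [0,0,0,1.3,-1.3,112,85],
  [0,0,0,1.3,-1.3,112,50],
  [0,0,0,1.3,-1.3,112,45],
  [0,0,0,1.3,-1.3,112,45],
  [0,0,0,1.3,-1.3,112,45],
  [0,0,0,1.3,-1.3,112,45],
], grip_force=60)

```text
t: 22.7
eef_pos: [0.4619, -0.1297, 0.1293]
tool_rot: [0.001, 0.114, 0.994, -0.001]
contact_force: [-1.3, -0.6, 6.6]
gripper_width: 0.612
grasp_force: 62.2
```

```bash
python3 -c "
from h import *
o=bot.get_obs();go();print(o['torque'],o['grasp_force'],o['q'],tofx(o['eef_pos']*1000))"
```

```text
now [ 461.9 -129.7  129.3] yaw 76.93 f [-1.3 -0.6  6.6] w 52.3 t 22.7
[-0.21423391  0.35213164  0.05576052] 62.23726272583008 [ 0.58500903  0.3387686  -0.52009401  2.08100733  0.24004393  0.77582263
  1.25997629] [ 85.76785736 -62.26596786]
```

jog_arm([
  [0,0,0.15,0,0,0,45],
  [0,0,0.3,0,0,0,45],
  [0,0,0.45,0,0,0,45],
  [0,0,0.6,0,0,0,45],
])

```text
t: 23.2
eef_pos: [0.4624, -0.1289, 0.1293]
tool_rot: [0.002, 0.404, 0.915, 0.0]
contact_force: [0.9, 2.5, 4.3]
gripper_width: 0.613
grasp_force: 62.1
```

```bash
cat > tq.py <<'E'
from h import *
np.set_printoptions(precision=2,suppress=True)
o=bot.get_obs();go();print("torque",o['torque'],"grip",o['grasp_force'],"q7",o['q'][6],tofx(o['eef_pos']*1000))
E
python3 tq.py
```

```text
now [ 462.4 -128.9  129.3] yaw 42.4 f [0.9 2.5 4.3] w 52.4 t 23.2
torque [0.05 0.13 0.5 ] grip 62.09148645401001 q7 0.7129598706659379 [ 84.81 -61.99]
```

jog_arm([
  [0,0,0.15,0,0,0,45],
  [0,0,0.3,0,0,0,45],
  [0,0,0.4,0,0,0,45],
])

```text
t: 23.58
eef_pos: [0.4629, -0.1285, 0.1293]
tool_rot: [0.002, 0.577, 0.817, 0.001]
contact_force: [2.3, 1.2, 3.0]
gripper_width: 0.611
grasp_force: 62.1
```

```bash
python3 tq.py
```

```text
now [ 462.9 -128.5  129.3] yaw 19.56 f [2.3 1.2 3. ] w 52.2 t 23.57
torque [ 0.16 -0.21  0.49] grip 62.13807463645935 q7 0.34969711998947306 [ 84.35 -61.51]
```

jog_arm([
  [0,0,0.15,0,0,0,45],
  [0,0,0.3,0,0,0,45],
])

```text
t: 23.82
eef_pos: [0.4635, -0.1284, 0.1294]
tool_rot: [0.002, 0.693, 0.721, 0.002]
contact_force: [3.8, 1.7, 0.4]
gripper_width: 0.616
grasp_force: 62.5
```

```bash
python3 tq.py; python3 - <<'E'
from h import *
p=bot.read_camera("scene");T=camT("scene",p)
for th in ("lever_end","lever_pivot","foot_sole"):
    for d in bot.tip_of(th,p)[:2]: print(th,round(d["score"],2),np.array(d["xy"]).round(1))
for z in (55,60,65): print(z,proj(p,T,[*fx(30,0)/1000,z/1000]))
E
```

```text
now [ 463.5 -128.4  129.4] yaw 2.33 f [3.8 1.7 0.4] w 52.6 t 23.82
torque [ 0.28 -0.44  0.55] grip 62.492380142211914 q7 0.07485221216148645 [ 84.08 -61.04]
lever_end 0.69 [188.6 231.1]
lever_pivot 0.68 [197.4 221.4]
foot_sole 0.41 [228.  227.9]
foot_sole 0.28 [122.4 247.9]
55 [[227.63843198 224.9663689 ]]
60 [[227.47555078 224.21762365]]
65 [[227.31162925 223.46397043]]
```

jog_arm([
  [0,0,0.15,0,0,0,45],
  [0,0,0.3,0,0,0,45],
])

```text
t: 24.28
eef_pos: [0.464, -0.1284, 0.1294]
tool_rot: [0.002, 0.792, 0.611, 0.002]
contact_force: [5.9, 1.7, 0.6]
gripper_width: 0.615
grasp_force: 62.7
```

```bash
python3 tq.py
```

```text
now [ 464.  -128.4  129.4] yaw -14.68 f [5.9 1.7 0.6] w 52.5 t 24.27
torque [ 0.5  -0.98  0.48] grip 62.73292422294617 q7 -0.1963857988283637 [ 84.02 -60.53]
```

jog_arm([
  [0,0,0.15,0,0,0,45],
  [0,0,0.25,0,0,0,45],
  [0,0,0.25,0,0,0,45],
])

```text
t: 24.65
eef_pos: [0.4644, -0.1285, 0.1294]
tool_rot: [0.002, 0.861, 0.508, 0.003]
contact_force: [7.9, 3.4, 0.4]
gripper_width: 0.613
grasp_force: 62.6
```

```bash
python3 tq.py
```

```text
now [ 464.4 -128.5  129.4] yaw -28.92 f [7.9 3.4 0.4] w 52.4 t 24.65
torque [ 0.58 -1.22 -0.52] grip 62.6432991027832 q7 -0.42298319787207284 [ 84.04 -60.08]
```

jog_arm([
  [0,0,0,0,0,0,85],
  [0,0,0,0,0,0,85],
  [0,0,0,0,0,-30,85],
  [0,0,0,0,0,-90,85],
  [0,0,0,0,0,-115,40],
])

```text
t: 25.28
eef_pos: [0.4616, -0.1295, 0.2458]
tool_rot: [0.001, 0.862, 0.507, 0.001]
contact_force: [0.1, -0.6, -0.2]
gripper_width: 0.812
grasp_force: 0.0
```

```bash
python3 - <<'E'
from h import *
go((*fx(85.5,88),240,-102.9),(*fx(85.5,88),200,-102.9))
E
```

```text
now [ 461.6 -129.5  245.8] yaw -29.01 f [ 0.1 -0.6 -0.2] w 69.4 t 25.27
[0.002, -0.003, 1.29] [41.9, 144.6, 6.3]
[0.002, -0.003, 1.29] [41.8, 144.5, 46.3]
```

jog_arm([
  [0,0,0.18,8,30,0,0],
  [0,0,0.36,17,60,0,0],
  [0,0,0.54,26,90,0,0],
  [0,0,0.72,34,120,0,0],
  [0,0,0.9,42,144,0,0],
  [0,0,1.08,42,144,10,0],
  [0,0,1.26,42,144,35,0],
  [0,0,1.29,42,144,46,0],
  [0,0,1.29,42,144,46,0],
])

```text
t: 26.4
eef_pos: [0.6064, -0.1622, 0.196]
tool_rot: [-0.0, 0.994, -0.111, -0.001]
contact_force: [1.0, -0.1, 0.1]
gripper_width: -0.0
grasp_force: 0.0
```

```bash
python3 lev.py;  python3 - <<'E'
from h import *
def f3(x,y,z): return [*fx(x,y)/1000,z/1000]
for n in ("scene","top"):
    p=bot.read_camera(n);T=camT(n,p)
    for th in ("lever_end","lever_pivot"):
        for d in bot.tip_of(th,p)[:2]: print(n,th,round(d["score"],2),np.array(d["xy"]).round(1))
    print([proj(p,T,f3(85,44+85*np.sin(t),131+85*np.cos(t))).round(1).tolist() for t in (.7,.8,.9,1,1.1)])
E
```

```text
[85.2 85.8] 196.0 F fixture [-0.1  1.   0.1] t 26.4
142 0.86
138 0.82
134 0.79
scene lever_end 0.51 [189.2 233.5]
scene lever_pivot 0.6 [202.7 221.5]
[[[192.5, 227.4]], [[192.1, 230.4]], [[191.8, 233.2]], [[191.6, 235.8]], [[191.6, 238.3]]]
top lever_pivot 0.77 [347.9 202. ]
[[[357.1, 179.7]], [[357.2, 178.1]], [[357.3, 176.9]], [[357.3, 175.9]], [[357.3, 175.1]]]
```

jog_arm([
  [0,0,0,3,0,6,0],
  [0,0,0,5,0,11,0],
  [0,0,0,7,0,14,0],
  [0,0,0,9,0,17,0],
])

```text
t: 27.2
eef_pos: [0.6163, -0.1644, 0.1797]
tool_rot: [0.0, 0.994, -0.113, 0.0]
contact_force: [-0.4, 0.2, 1.0]
gripper_width: -0.004
grasp_force: 0.9
```

```bash
python3 lev.py
```

```text
[85.1 96. ] 179.7 F fixture [-0.1 -0.4  1. ] t 27.2
142 1.12
138 1.07
134 1.03
```

```bash
python3 - <<'E'
from h import *
go((*fx(85,-62),215,-13),(*fx(85,-62),128.5,-13))
E
```

```text
now [ 616.3 -164.4  179.7] yaw -102.96 f [-0.4  0.2  1. ] w -0.3 t 27.2
[0.0, -0.0, -1.57] [-158.0, 0.1, -35.3]
[0.0, -0.0, -1.57] [-158.1, 0.1, 51.2]
```

jog_arm([
  [0,0,-0.1,-15,0,-35,0],
  [0,0,-0.28,-50,0,-40,20],
  [0,0,-0.46,-90,0,-40,60],
  [0,0,-0.64,-125,0,-40,85],
  [0,0,-0.82,-158,0,-36,85],
  [0,0,-1.0,-158,0,-25,85],
  [0,0,-1.18,-158,0,-10,85],
  [0,0,-1.36,-158,0,10,85],
  [0,0,-1.54,-158,0,35,85],
  [0,0,-1.57,-158,0,51,85],
])

```text
t: 28.45
eef_pos: [0.4615, -0.1289, 0.1277]
tool_rot: [-0.0, 0.783, 0.622, -0.0]
contact_force: [0.2, -0.9, -0.5]
gripper_width: 0.996
grasp_force: 0.0
```

```bash
python3 tq.py
```

```text
now [ 461.5 -128.9  127.7] yaw -13.02 f [ 0.2 -0.9 -0.5] w 85.0 t 28.45
torque [0.01 0.01 0.03] grip 0.0 q7 -0.1641927858901583 [ 85.03 -62.83]
```

jog_arm([
  [0,0,0,0,0,0,45],
  [0,0,0,0,0,0,45],
  [0,0,0,0,0,0,45],
  [0,0,0,0,0,0,45],
  [0,0,0.12,0,0,0,45],
  [0,0,0.24,0,0,0,45],
  [0,0,0.34,0,0,0,45],
])

```text
t: 29.32
eef_pos: [0.4641, -0.1294, 0.1301]
tool_rot: [0.002, 0.877, 0.48, 0.002]
contact_force: [4.2, -2.6, 4.5]
gripper_width: 0.615
grasp_force: 63.5
```

```bash
python3 tq.py
```

```text
now [ 464.1 -129.4  130.1] yaw -32.59 f [ 4.2 -2.6  4.5] w 52.5 t 29.32
torque [-0.48 -0.73  0.54] grip 63.52491617202759 q7 -0.47776985893456453 [ 84.94 -60.23]
```

jog_arm([
  [0,0,0.13,0,0,0,45],
  [0,0,0.25,0,0,0,45],
])

```text
t: 29.58
eef_pos: [0.4642, -0.1295, 0.1301]
tool_rot: [0.002, 0.93, 0.367, 0.002]
contact_force: [5.4, -2.6, 2.5]
gripper_width: 0.613
grasp_force: 63.3
```

```bash
python3 tq.py
```

```text
now [ 464.2 -129.5  130.1] yaw -46.94 f [ 5.4 -2.6  2.5] w 52.3 t 29.57
torque [-0.59 -0.9   0.58] grip 63.33349943161011 q7 -0.7071641668585198 [ 85.04 -60.05]
```

jog_arm([
  [0,0,0,0,0,0,85],
  [0,0,0,0,0,0,85],
  [0,0,0,0,0,-30,85],
  [0,0,0,0,0,-75,60],
  [0,0,0,0,0,-85,20],
])

```text
t: 30.2
eef_pos: [0.463, -0.129, 0.2161]
tool_rot: [0.001, 0.93, 0.368, 0.002]
contact_force: [-0.6, 0.0, -1.0]
gripper_width: 0.597
grasp_force: 0.0
```

```bash
python3 - <<'E'
from h import *
go((*fx(85.5,94),190,-102.9))
E
```

```text
now [ 463.  -129.   216.1] yaw -46.77 f [-0.6  0.  -1. ] w 50.9 t 30.2
[0.002, -0.003, 0.98] [86.0, 129.3, 26.7]
```

jog_arm([
  [0,0,0.18,20,30,0,0],
  [0,0,0.36,40,60,0,0],
  [0,0,0.54,60,90,0,0],
  [0,0,0.72,80,120,5,0],
  [0,0,0.9,86,129,15,0],
  [0,0,0.98,86,129,26,0],
  [0,0,0.98,86,129,26,0],
])

```text
t: 31.08
eef_pos: [0.6115, -0.1636, 0.1856]
tool_rot: [-0.0, 0.994, -0.112, -0.002]
contact_force: [-0.1, 0.4, -0.2]
gripper_width: 0.002
grasp_force: 0.0
```

```bash
python3 lev.py
```

```text
[85.4 91.1] 185.6 F fixture [-0.3 -0.2 -0.2] t 31.07
142 1.02
138 0.97
134 0.93
```

jog_arm([
  [0,0,0,2,0,6,0],
  [0,0,0,3,0,11,0],
  [0,0,0,4,0,14,0],
])

```text
t: 31.45
eef_pos: [0.6175, -0.1652, 0.1745]
tool_rot: [-0.0, 0.994, -0.113, 0.001]
contact_force: [0.7, 0.2, 5.2]
gripper_width: 0.001
grasp_force: 2.2
```

```bash
python3 lev.py
```

```text
[85.6 97.4] 174.5 F fixture [-0.3  0.6  5.2] t 31.45
142 1.19
138 1.14
134 1.09
```

Resistance begins near mid-swing (5 N at about 1.05 rad), so the adjustment is right. I close the lever.

jog_arm([
  [0,0,0,3,0,5,0],
  [0,0,0,7,0,10,0],
  [0,0,0,9,0,15,0],
  [0,0,0,11,0,20,0],
  [0,0,0,12.5,0,25,0],
  [0,0,0,13.5,0,29,0],
])

```text
t: 32.2
eef_pos: [0.6304, -0.1683, 0.1453]
tool_rot: [0.0, 0.994, -0.113, 0.0]
contact_force: [-1.9, 0.4, 6.8]
gripper_width: 0.001
grasp_force: 3.5
```

```bash
python3 lev.py
```

```text
[ 85.7 110.6] 145.3 F fixture [ 0.  -1.9  6.8] t 32.2
142 1.6
138 1.55
134 1.5
```

jog_arm([
  [0,0,0,0,0,2,0],
  [0,0,0,0,0,4,0],
  [0,0,0,0,0,4,0],
])

```text
t: 32.58
eef_pos: [0.631, -0.1684, 0.1416]
tool_rot: [0.0, 0.994, -0.113, 0.001]
contact_force: [-0.2, -0.0, 6.2]
gripper_width: 0.0
grasp_force: 2.7
```

```bash
python3 lev.py
```

```text
[ 85.7 111.2] 141.6 F fixture [ 0.1 -0.2  6.2] t 32.58
142 1.65
138 1.6
134 1.55
```

jog_arm([
  [0,0,0,0,0,2,0],
  [0,0,0,0,0,4,0],
  [0,0,0,0,0,4,0],
])

```text
t: 32.95
eef_pos: [0.6315, -0.1686, 0.1402]
tool_rot: [0.0, 0.994, -0.113, 0.002]
contact_force: [-6.6, 0.3, 20.9]
gripper_width: -0.004
grasp_force: 10.8
```

jog_arm([
  [0,0,0,0,0,1.5,0],
  [0,0,0,0,0,3,0],
  [0,0,0,0,0,3,0],
])

```text
t: 33.33
eef_pos: [0.6317, -0.1687, 0.1395]
tool_rot: [-0.0, 0.994, -0.113, 0.003]
contact_force: [-11.6, 3.3, 34.2]
gripper_width: 0.002
grasp_force: 17.8
```

The force jumped to 34 N, so the lever is at its end stop. I lift away and check.

jog_arm([
  [0,0,0,0,0,-10,0],
  [0,0,0,0,0,-50,0],
  [0,0,0,0,0,-110,0],
  [0,0,0,0,0,-170,0],
  [0,0,0,-60,0,-190,0],
  [0,0,0,-100,0,-190,0],
  [0,0,0,-100,0,-190,0],
])

```text
t: 34.2
eef_pos: [0.5303, -0.1453, 0.3241]
tool_rot: [-0.0, 0.994, -0.113, -0.0]
contact_force: [0.5, -0.3, 0.1]
gripper_width: 0.001
grasp_force: 0.0
```

```bash
python3 - <<'E'
from h import *
np.set_printoptions(precision=1,suppress=True)
o=bot.get_obs();p=bot.read_camera("wrist");T=camT("wrist",p,o);print(o['t'],o['contact_force'],tofx(o['eef_pos']*1000))
for th,z in (("lever_end",.134),("lever_pivot",.131),("heatsink",.015)):
    for d in bot.tip_of(th,p)[:2]: print(th,round(d["score"],2),np.array(d["xy"]),tofx(onz(p,T,d["xy"],z)*1000))
p=bot.read_camera("scene");T=camT("scene",p)
for th,z in (("lever_end",.134),("lever_pivot",.131),("heatsink",.015)):
    for d in bot.tip_of(th,p)[:4]: print(th,round(d["score"],2),np.array(d["xy"]),tofx(onz(p,T,d["xy"],z)*1000))
E
```

```text
34.2 [ 0.5 -0.3  0.1] [85.7  7.9]
lever_end 0.68 [274.7  51.2] [ 87.7 129.2]
lever_pivot 0.8 [274.1 140.3] [87.2 46.6]
heatsink 0.85 [ 43.6 354.4] [-304.1 -321.1]
heatsink 0.76 [194.9 167.3] [-22.2  -1.4]
lever_end 0.54 [193.6 245.4] [ 83.7 124.7]
lever_pivot 0.64 [201. 224.] [87.2 52.8]
heatsink 0.7 [428.4 220.1] [-587.3 -198.9]
heatsink 0.58 [245.8 233.5] [-25.2  -4.3]
heatsink 0.55 [349.2 170.9] [-303.  -325.8]
heatsink 0.17 [341.6 291.9] [-355.5  110.6]
```

The lever end sits at y ≈ 129 mm, which means closed. The bar reads the same as before, within the network's noise, and the robot is clear of everything.

```bash
python3 -c "
from station import bot
print(bot.hand_in())"
```

```text
the job is handed in; nothing more can be done
None
```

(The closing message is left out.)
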